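# Assemble the sieve tower on the shaker

## Robot

A 7-joint arm with a two-finger parallel gripper is mounted at the origin on the work surface. World frame = base frame: x ahead of the robot, y to its left, z up, the work surface at z = 0. Lengths are in m, angles in rad, forces in N, time in s.
With the tool pointing down it reaches from about 0.4 to 0.9 m from the base axis. Payload 5.6 kg.
Tool frame: the origin (TCP) lies midway between the tips of the shut fingers; the grasp point (between the pads) lies 19 mm behind it; z points along the fingers, y is the line along which they close (so a half turn about z gives the same grasp; the last joint's range is limited). The gripper opens to 92 mm and grips with 3 to 60 N. Pads are 20 mm wide; open, the fingers measure 128 mm over their backs; the gripper's body (75 mm by 189 mm) begins 69 mm behind the grasp point.
Start: joints at [1.1, 0.468, -0.012, 1.603, 0.006, 1.071, -0.056], TCP at [0.27, -0.591, 0.215] pointing down, gripper open.
Joint ranges: [-2.53, 2.53], [-0.31, 2.02], [-1.57, 1.55], [0.28, 2.44], [-1.29, 4.43], [0.15, 1.84], [-2.92, 2.92]. Speed limits (rad/s): [2.57, 2.57, 3.14, 3.14, 3.14, 3.14, 3.14].

## Interface

Orientations are given as a 3x3 rotation matrix whose columns are the frame's x, y, z axes.
In Python, from station import env, effector, solver, viewer, workorder, search_frame, tip_of gives the robot as it stands. Calls block until the motion is done:
- env.reach(position, orientation): joint-space move of the TCP to a pose.
- env.movel(position, frame=None, rate=0.15): straight line of the TCP; frame=None keeps the orientation; rate is the mean speed in m/s.
- env.goto_joints(angles): joint-space move.
- effector.release() and effector.grasp(squeeze=None): open the fingers fully, or close them until they stop; squeeze is the grip in N (None keeps the last).
- env.pause(seconds).
- solver.inverse_kinematics(position, orientation): joint angles nearest the present ones, or None.
- env.sense(): the state.
- viewer.read_camera(name): name is "scene" or "top"; returns (picture, depth): 400x640x3 uint8, red, green, blue; 400x640 float32, m along the optical axis (not along the pixel's ray), 0 where there is no reading.
- viewer.camera_info(name): a dict with "intrinsics" (3x3 intrinsics, pixels), "eye" and "rotation" of the camera in the world. Camera axes: x right, y up, looking along -z (the intrinsics and any distortion apply to the point x, -y, -z); pixel columns grow to the right and rows downward; lengths in m; the calibration is good to about 2 mm. A picture is of the moment at which its call begins. camera_info takes no time and is no camera call.
A pose or a line that the arm cannot do raises env.PlanningError and nothing moves.
- workorder.finish_job(): hands the job in; it is judged then, once.
Trained networks look in the newest picture that a camera, given by its name, has taken for a name from the list of things; names that differ only in an ending like _2 or _b are one class to them, and where a whole thing is asked for, a point or a joint stands for the part that bears it (a point fixed in the world has none). Each returns a list of dicts, best first, with "score" (0 to 1); they miss things now and then, are a little off and sometimes report something else, mostly with a low value. They report only what shows in the picture. A call takes as long as a camera call.
- search_frame(camera, name): "at" ([x, y, z] in m, in world coordinates, good to about 4 mm: the middle of the surface that is visible of it).
- tip_of(camera, name): "at" ([x, y, z] in m, in world coordinates, good to about 4 mm: a listed point, or the origin of a listed thing).
The state is a dict: "t": time; "joint_positions": joint angles; "joint_velocities": joint speeds; "tau": joint torques, N m; "ee_pos": TCP position; "tcp_rot": TCP orientation; "wrist_force": force on the tool from outside, world axes, zero at the start; "moment": the same for the moment, N m; "gripper_width": finger opening in m; "grasp_force": force on a finger pad.
Only numpy, scipy, OpenCV 4.12 (cv2) and the standard library are available. Lean on these libraries where they do the work, as an engineer would, in place of code of your own. Each camera call takes 0.05 s, during which the arm holds its last target. There are 200 camera calls.

## Task

Build the sieve tower for the next soil sample on the shaker: nest the steel pan in the shaker's orange seat first, then the blue sieve on it, then the yellow one, then the red one, and last the black lid, letting go of each before fetching the next. Set every part down upright, without dropping it, so that its foot sits fully home in the ring beneath. Leave the green sieve and the amber jar where they stand.

Things in the scene. Friction and masses are not known exactly. Their poses are not given: they have to be found in the camera images.
- shaker_seat (a point): seat of the sieve shaker: orange ring, 60 mm outside, 55 mm inside, 8 mm high, amid a round dark deck (120 mm across, top 50 mm above the table) on a grey machine 180 mm square. Point: centre of the ring's top edge, 58 mm above the table; z up. Fixed, on the left or right of the work area
- pan_center (a point): pan: plain bright steel, smooth floor (no mesh), open top, 60 mm across, 40 mm high, 0.11 kg. Lowest 6 mm is a tapered foot 49 mm across; rim bore 55 mm, 30 mm deep, so 3 mm play all round. Point: its centre, 20 mm above its underside; z up. Nested, its underside is 6 mm below the seat's top edge. Grip it across the outside about 10 mm below the rim, so fingertips clear the ring below
- blue_sieve_center (a point): blue sieve: blue plastic ring, fine wire mesh inside, shaped like the pan: 60 mm across, 40 mm high, foot 49 mm across and 6 mm deep, rim bore 55 mm, 0.09 kg. Point: its centre, 20 mm above its underside; z up. Nested, its underside is 6 mm below the rim beneath: each storey adds 34 mm. Grip it in the upper half, clear of the equally wide part below
- yellow_sieve_center (a point): yellow sieve: yellow plastic ring, medium wire mesh inside, shaped like the pan: 60 mm across, 40 mm high, foot 49 mm across and 6 mm deep, rim bore 55 mm, 0.09 kg. Point: its centre, 20 mm above its underside; z up. Nested, its underside is 6 mm below the rim beneath: each storey adds 34 mm. Grip it in the upper half, clear of the equally wide part below
- red_sieve_center (a point): red sieve: red plastic ring, coarse wire mesh inside, shaped like the pan: 60 mm across, 40 mm high, foot 49 mm across and 6 mm deep, rim bore 55 mm, 0.09 kg. Point: its centre, 20 mm above its underside; z up. Nested, its underside is 6 mm below the rim beneath: each storey adds 34 mm. Grip it in the upper half, clear of the equally wide part below
- lid_grip (a point): lid: black, 50 mm high, 0.08 kg. From below: tapered foot 49 mm across, 6 mm deep; disc 60 mm across, 8 mm thick; upright knob 28 mm across, 36 mm high, grey dot on top. Point: on the axis inside the knob, 36 mm above the underside, 14 mm below the top, where to grip it; z up. Nested, its underside is 6 mm below the rim beneath
- green_sieve_center (a point): green sieve: same shape and size as the other sieves, but green; not wanted, to be left alone. The point is its centre, 20 mm above the table
- jar_center (a point): small closed amber glass jar with a white cap, 54 mm in diameter, 72 mm high, loose; to be left alone. The point is its centre, 36 mm above the table
- balance: bench balance: white plastic box 200 x 170 mm with a round steel weighing plate 116 mm across, its top 50 mm above the table; fixed, on the side opposite the shaker; not used. Origin at the centre of its underside

How it is judged:
On the way, in this order (a step that is already met when the one before it is completed fails the run):
1. steel pan nested in the shaker's orange seat, let go (horizontal distance between pan_center and shaker_seat below 0.006 m and z of pan_center in the frame of shaker_seat between 0.011 and 0.017 m and angle between pan_center's own z axis and vertical below 0.06 rad and contact force between the fingers and pan below 0.1 N), for 0.2 s.
2. blue sieve nested on the pan, let go (horizontal distance between blue_sieve_center and pan_center below 0.006 m and z of blue_sieve_center in the frame of pan_center between 0.031 and 0.037 m and angle between blue_sieve_center's own z axis and vertical below 0.06 rad and contact force between the fingers and blue_sieve below 0.1 N), for 0.2 s.
3. yellow sieve nested on the blue sieve, let go (horizontal distance between yellow_sieve_center and blue_sieve_center below 0.006 m and z of yellow_sieve_center in the frame of blue_sieve_center between 0.031 and 0.037 m and angle between yellow_sieve_center's own z axis and vertical below 0.06 rad and contact force between the fingers and yellow_sieve below 0.1 N), for 0.2 s.
4. red sieve nested on the yellow sieve, let go (horizontal distance between red_sieve_center and yellow_sieve_center below 0.006 m and z of red_sieve_center in the frame of yellow_sieve_center between 0.031 and 0.037 m and angle between red_sieve_center's own z axis and vertical below 0.06 rad and contact force between the fingers and red_sieve below 0.1 N), for 0.2 s.
5. black lid nested on the red sieve, let go (horizontal distance between lid_grip and red_sieve_center below 0.006 m and z of lid_grip in the frame of red_sieve_center between 0.047 and 0.053 m and angle between lid_grip's own z axis and vertical below 0.06 rad and contact force between the fingers and lid below 0.1 N), for 0.2 s.
At the end, for the whole second after the job is handed in: Pan in the seat, then blue, yellow, red sieve and lid nested in that order: each within 6 mm of the axis of the one beneath, 3 mm of fully home in height, tilted under 0.06 rad, at rest and let go; green sieve and jar within 20 mm of where they stood (all of step 1 and all of step 2 and all of step 3 and all of step 4 and all of step 5 and linear speed of each of pan, blue_sieve, yellow_sieve, red_sieve, lid below 0.02 m/s and distance of each of green_sieve_center, jar_center from where it was at the start of the episode below 0.02 m); the robot touches nothing.
It fails at once if the green sieve or the jar is moved by more than 20 mm or tipped (distance of any of green_sieve_center, jar_center from where it was at the start of the episode above 0.02 m or angle between any of green_sieve_center, jar_center's own z axis and vertical above 0.3 rad).
It fails at once if a part of the tower is dropped (falls free faster than 0.6 m/s, about 18 mm) ((linear speed of pan above 0.6 m/s and contact force between the fingers and pan below 0.05 N) or (linear speed of blue_sieve above 0.6 m/s and contact force between the fingers and blue_sieve below 0.05 N) or (linear speed of yellow_sieve above 0.6 m/s and contact force between the fingers and yellow_sieve below 0.05 N) or (linear speed of red_sieve above 0.6 m/s and contact force between the fingers and red_sieve below 0.05 N) or (linear speed of lid above 0.6 m/s and contact force between the fingers and lid below 0.05 N)).
It also fails if it takes over 128 s, if anything falls off the work surface, if the arm or the gripper's body presses on something with over 40 N, if the wrist force passes 120 N, or if a joint passes its speed limit or range.

## Working session

There is one attempt and no reset: what is moved stays moved. The work goes in short steps, each a Python script; the robot and the scene stay as the last script left them, time stands still between calls to the robot, and variables do not carry over. Pictures are saved under pics/ and viewed, at most 14 in all, crops included, and the job is handed in when it is done.

```bash
mkdir -p pics; ls
python3 - <<'E'
from station import *
import cv2,numpy as np
ims={}
for c in("scene","top"):
    im,d=viewer.read_camera(c); cv2.imwrite(f"pics/{c}0.png",im[:,:,::-1])
    i=viewer.camera_info(c);print(c,np.round(i["intrinsics"],1).tolist(),np.round(i["eye"],3),np.round(i["rotation"],3).tolist(),[k for k in i])
    for n in["shaker_seat","pan_center","blue_sieve_center","yellow_sieve_center","red_sieve_center","lid_grip","green_sieve_center","jar_center","balance"]:
        print(n,[(np.round(r["at"],3).tolist(),round(r["score"],2)) for r in tip_of(c,n)[:3]])
E
```

```text
pics
scene [[492.6, 0.0, 319.1], [0.0, 492.6, 196.8], [0.0, 0.0, 1.0]] [1.434 0.033 0.906] [[-0.054, -0.698, 0.714], [0.999, -0.041, 0.036], [0.004, 0.715, 0.699]] ['intrinsics', 'eye', 'rotation']
shaker_seat [([0.528, -0.351, 0.059], 0.78)]
pan_center [([0.444, -0.062, 0.024], 0.73), ([0.692, -0.078, 0.034], 0.64)]
blue_sieve_center [([0.569, -0.128, 0.022], 0.92)]
yellow_sieve_center [([0.56, 0.136, 0.019], 0.65)]
red_sieve_center [([0.558, -0.006, 0.017], 0.85)]
lid_grip [([0.691, -0.078, 0.035], 0.73)]
green_sieve_center [([0.694, 0.08, 0.022], 0.78), ([0.692, -0.078, 0.034], 0.41)]
jar_center [([0.454, 0.077, 0.038], 0.6)]
balance [([0.485, 0.358, 0.003], 0.79), ([0.697, 0.078, 0.024], 0.33)]
top [[382.2, 0.0, 320.3], [0.0, 382.2, 195.1], [0.0, 0.0, 1.0]] [ 0.418 -0.019  1.119] [[-0.009, 0.991, -0.131], [-1.0, -0.011, -0.011], [-0.012, 0.131, 0.991]] ['intrinsics', 'eye', 'rotation']
shaker_seat [([0.526, -0.355, 0.056], 0.89)]
pan_center []
blue_sieve_center [([0.566, -0.13, 0.018], 0.68)]
yellow_sieve_center [([0.558, 0.137, 0.018], 0.66)]
red_sieve_center [([0.562, -0.008, 0.023], 0.53)]
lid_grip [([0.692, -0.074, 0.039], 0.75)]
green_sieve_center []
jar_center [([0.457, 0.076, 0.032], 0.82)]
balance [([0.483, 0.359, -0.001], 0.65)]
```

View pics/scene0.png

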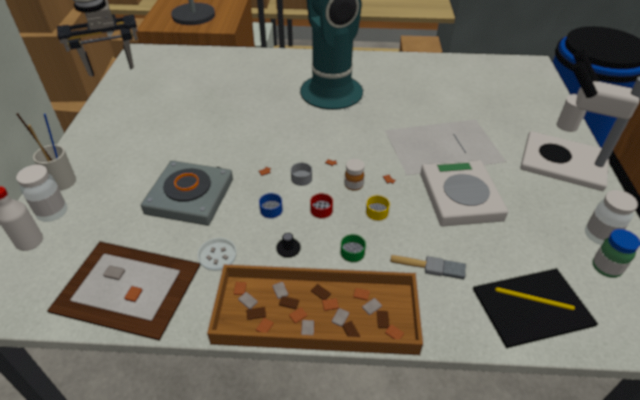

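View pics/top0.png

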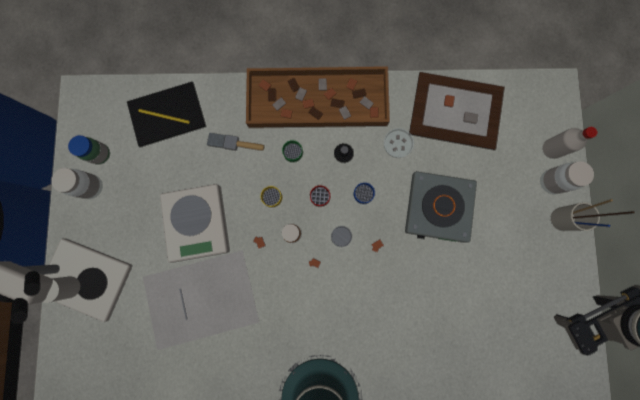

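The scene view shows the pan at about (301,174), blue (271,205), red (321,205), yellow (377,207), lid (288,245), green (352,247), jar (355,175) and the orange seat (187,182). This agrees with the networks' positions. The second pan hit, score 0.64, is really the lid. The top view shows the same layout, with the seat at about (444,206).

```bash
cat > h.py <<'E'
from station import *
import numpy as np, cv2
def R(phi):
    y=np.array([np.cos(phi),np.sin(phi),0]);z=np.array([0,0,-1.]);return np.column_stack([np.cross(y,z),y,z])
def unproject(c,px,z):
    i=viewer.camera_info(c);d=np.linalg.inv(i["intrinsics"])@[px[0],px[1],1]
    w=np.array(i["rotation"])@[d[0],-d[1],-d[2]];e=np.array(i["eye"]);return e+w*(z-e[2])/w[2]
def project(c,P):
    i=viewer.camera_info(c);p=np.array(i["rotation"]).T@(np.array(P)-i["eye"])
    u=np.array(i["intrinsics"])@[p[0],-p[1],-p[2]];return u[:2]/u[2]
def ellipse(c,guess,z,hue,rad=26):
    "centre at height z of the coloured ring's outline near guess"
    im,_=viewer.read_camera(c);hsv=cv2.cvtColor(im,cv2.COLOR_RGB2HSV).astype(int)
    h=(hsv[...,0]-hue+90)%180-90
    m=((abs(h)<12)&(hsv[...,1]>110)&(hsv[...,2]>50)).astype(np.uint8)
    k=np.zeros_like(m);cv2.circle(k,tuple(int(v) for v in project(c,guess)),rad,1,-1);m*=k
    m=cv2.morphologyEx(m,cv2.MORPH_CLOSE,np.ones((3,3)))
    p=cv2.findNonZero(m);e=cv2.fitEllipse(cv2.convexHull(p))
    return unproject(c,e[0],z)[:2],e[1],len(p)
E
python3 - <<'E'
from h import *
for c in("scene","top"):
    for n,g,z,hue in[("seat",(.527,-.353,.058),.058,10),("blue",(.568,-.129,.04),.04,110),("red",(.56,-.007,.04),.04,178),("yel",(.559,.136,.04),.04,27)]:
        if n!="seat" and c=="scene": continue
        try: print(c,n,ellipse(c,g,z,hue))
        except Exception as x: print(c,n,x)
    for k in range(3):
        viewer.read_camera(c);print([np.round(r["at"],4) for r in tip_of(c,"shaker_seat")[:1]],[np.round(r["at"],4) for r in tip_of(c,"pan_center")[:1]])
s=env.sense();print(s["tcp_rot"].round(2) if hasattr(s["tcp_rot"],"round") else s["tcp_rot"],s["t"])
for nm,p in dict(pan=(.444,-.062),blue=(.568,-.129),red=(.56,-.007),yel=(.559,.136),lid=(.692,-.076),seat=(.527,-.353)).items():
    for phi in(-np.pi/2,0,np.pi/2):
        for z in(.012,.3):
            q=solver.inverse_kinematics([*p,z],R(phi));print(nm,round(phi,1),z,None if q is None else np.round(q,2))
E
```

```text
scene seat (array([ 0.53118857, -0.35184083]), (18.5522518157959, 25.61037254333496), 214)
[array([ 0.5265, -0.3515,  0.0564])] []
[array([ 0.5273, -0.3489,  0.0578])] [array([ 0.4473, -0.064 ,  0.0239])]
[array([ 0.5271, -0.3519,  0.0588])] [array([ 0.4424, -0.0628,  0.0228])]
top seat (array([ 0.52669492, -0.3506966 ]), (21.941247940063477, 22.706459045410156), 141)
top blue (array([ 0.56665316, -0.13097019]), (19.14812660217285, 20.41883087158203), 58)
top red (array([ 0.56005874, -0.00543836]), (19.8776912689209, 20.343080520629883), 56)
top yel (array([0.55956851, 0.1336271 ]), (19.69350242614746, 21.09235382080078), 86)
[] [array([ 0.4403, -0.068 ,  0.0217])]
[array([ 0.5256, -0.356 ,  0.0563])] [array([ 0.4411, -0.0664,  0.0269])]
[array([ 0.5277, -0.3553,  0.0544])] [array([ 0.4403, -0.0645,  0.0236])]
[[ 0.91  0.41 -0.  ]
 [ 0.41 -0.91  0.  ]
 [-0.   -0.   -1.  ]] 2.15
pan -1.6 0.012 [ 0.19  0.49 -0.15  2.2   0.16  0.46 -1.66]
pan -1.6 0.3 [ 0.44  0.06 -0.39  1.95  0.02  1.14 -1.53]
pan 0 0.012 [ 0.41  0.53 -0.41  2.19  0.43  0.5  -0.33]
pan 0 0.3 [ 0.61  0.07 -0.57  1.94  0
[... 1142 characters left out ...]
8  1.26  0.96]
lid -1.6 0.012 [ 0.13  0.78 -0.1   1.58  0.1   0.78 -1.59]
lid -1.6 0.3 [ 0.21  0.5  -0.22  1.37  0.11  1.29 -1.59]
lid 0 0.012 [ 0.37  0.84 -0.47  1.57  0.46  0.85 -0.27]
lid 0 0.3 [ 0.39  0.54 -0.51  1.35  0.26  1.31 -0.13]
lid 1.6 0.012 [ 0.49  0.89 -0.66  1.56  0.64  0.92  1.18]
lid 1.6 0.3 [ 0.5   0.59 -0.7   1.34  0.38  1.34  1.37]
seat -1.6 0.012 [ 0.54  0.69 -0.    1.76  0.    0.69 -1.04]
seat -1.6 0.3 [ 0.56  0.37 -0.03  1.54  0.01  1.22 -1.04]
seat 0 0.012 [ 0.72  0.71 -0.25  1.74  0.25  0.71  0.34]
seat 0 0.3 [ 0.79  0.4  -0.34  1.53  0.14  1.24  0.43]
seat 1.6 0.012 [ 0.93  0.78 -0.55  1.73  0.55  0.79  1.68]
seat 1.6 0.3 [ 1.    0.46 -0.65  1.51  0.28  1.27  1.89]
```

```bash
cat >> h.py <<'E'
def say(t):
    s=env.sense();print(t,"t",round(s["t"],1),np.round(s["ee_pos"],4),"F",np.round(s["wrist_force"],1),"w",round(s["gripper_width"],4),"g",np.round(s["grasp_force"],1));return s
def pick(xy,z=.011,hi=.15,lift=.15):
    "centre the part with two crossed grips, then hold and lift"
    x,y=xy
    effector.release()
    env.reach([x,y,hi],R(0)); env.movel([x,y,z],rate=.15)
    effector.grasp(squeeze=6); say("grip1"); effector.release()
    env.reach([x,y,z],R(-np.pi/2)); effector.grasp(squeeze=25); say("grip2")
    env.movel([x,y,lift],rate=.2); say("lifted")
E
python3 - <<'E'
from h import *
s=env.sense();env.movel([*s["ee_pos"][:2],.25],rate=.2)
pick((.443,-.064))
E
```

```text
grip1 t 6.4 [ 0.4434 -0.0641  0.0113] F [-0.1  0.3  3.2] w 0.061 g 6.0
grip2 t 8.7 [ 0.443  -0.0641  0.011 ] F [ 0.3 -0.4 -0.2] w 0.0585 g 25.0
lifted t 9.5 [ 0.4421 -0.0639  0.1492] F [ 0.5  0.1 -0.9] w 0.0586 g 25.0
```

```bash
cat >> h.py <<'E'
def lower(xy,zf,above=.02):
    "carry over xy and lower towards TCP height zf, stopping at contact; returns state"
    x,y=xy;z=zf+above
    s=env.sense();up=max(s["ee_pos"][2],z+.03)
    if s["ee_pos"][2]<up: env.movel([*s["ee_pos"][:2],up],rate=.2)
    env.movel([x,y,up],R(-np.pi/2),rate=.25); env.movel([x,y,z],rate=.1)
    env.pause(.3);f0=np.array(say("above")["wrist_force"])
    while z>zf-.003:
        z-=.0015; env.movel([x,y,z],rate=.03); s=env.sense();f=np.array(s["wrist_force"])-f0
        if np.linalg.norm(f)>2: print("contact dz %.4f"%(s["ee_pos"][2]-zf),"cmd %.4f"%(z-zf),"F",f.round(1),"M",np.round(s["moment"],2))
        if f[2]>5: break
    return s
E
python3 - <<'E'
from h import *
lower((.5275,-.352),.063); say("end")
E
```

```text
above t 12.0 [ 0.5278 -0.3522  0.0836] F [-0.2  0.1 -0.8] w 0.058 g 25.0
contact dz 0.0000 cmd -0.0010 F [-2.3  1.   6.1] M [0.38 0.45 0.01]
end t 15.5 [ 0.5277 -0.3521  0.063 ] F [-2.5  1.1  5.3] w 0.0583 g 25.0
```

```bash
cat >> h.py <<'E'
def letgo(up):
    effector.release(); env.pause(.3); s=say("released")
    env.movel([*s["ee_pos"][:2],up],rate=.2)
def look(name):
    for c in("scene","top"):
        viewer.read_camera(c);print(c,[(np.round(r["at"],4).tolist(),round(r["score"],2)) for _ in range(3) for r in tip_of(c,name)[:1]])
E
python3 - <<'E'
from h import *
letgo(.16)
pick((.567,-.130),lift=.2)
look("pan_center")
im,_=viewer.read_camera("scene");cv2.imwrite("pics/s1.png",cv2.resize(im[120:280,120:420,::-1],None,fx=2.6,fy=2.6))
E
```

```text
released t 16.4 [ 0.5275 -0.352   0.062 ] F [-0.2 -0.4  1.3] w 0.0917 g 0.0
grip1 t 19.9 [ 0.5673 -0.13    0.0113] F [ 0.1 -0.1  3.1] w 0.061 g 6.0
grip2 t 22.2 [ 0.5669 -0.1302  0.011 ] F [-0.9 -0.4 -0.1] w 0.0585 g 25.0
lifted t 23.3 [ 0.5661 -0.1298  0.1988] F [ 0.1 -0.2 -1.3] w 0.0589 g 25.0
scene [([0.5257, -0.35, 0.0751], 0.76), ([0.5257, -0.35, 0.0751], 0.76), ([0.5257, -0.35, 0.0751], 0.76)]
top [([0.5271, -0.3513, 0.0765], 0.81), ([0.5271, -0.3513, 0.0765], 0.81), ([0.5271, -0.3513, 0.0765], 0.81)]
```

View pics/s1.png

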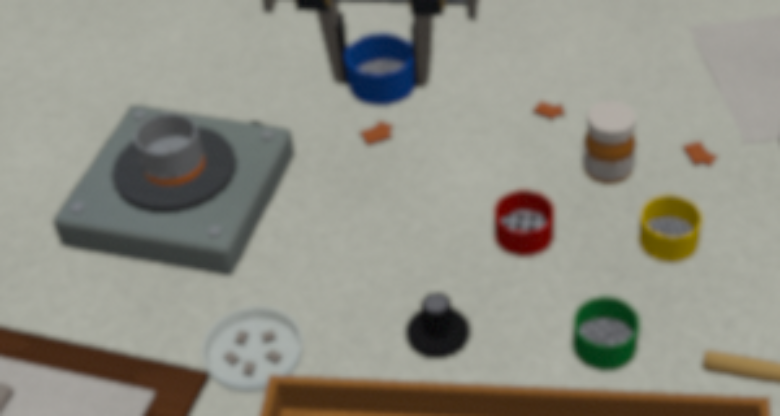

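The crop shows the blue sieve held at (381,68) and the pan in the seat at (170,147). The pan might be leaning slightly, so I'll check its rim height and tilt from the depth image before stacking on it.

```bash
cat >> h.py <<'E'
def rim(c,xy,z,rlo=.024,rhi=.034,tol=.01):
    "plane through the depth points of a rim near height z"
    im,d=viewer.read_camera(c);i=viewer.camera_info(c)
    v,u=np.mgrid[:400,:640];k=np.linalg.inv(i["intrinsics"])@np.stack([u.ravel(),v.ravel(),np.ones(u.size)])
    k*=d.ravel();P=(np.array(i["rotation"])@np.stack([k[0],-k[1],-k[2]])).T+i["eye"]
    r=np.hypot(*(P[:,:2]-xy).T);m=(d.ravel()>0)&(r<rhi)&(r>rlo)&(abs(P[:,2]-z)<tol);Q=P[m]
    if len(Q)<8: print(c,"rim n",len(Q));return
    A=np.c_[Q[:,:2]-xy,np.ones(len(Q))];s=np.linalg.lstsq(A,Q[:,2],rcond=None)[0]
    print(c,"rim n",len(Q),"slopes/height",s.round(4),"std",np.std(Q[:,2]-A@s).round(4),"zmax",Q[:,2].max().round(4))
E
python3 - <<'E'
from h import *
rim("top",(.5265,-.351),.092); rim("scene",(.5265,-.351),.092)
rim("top",(.56,-.007),.04); rim("scene",(.56,-.007),.04)
im,_=viewer.read_camera("scene")
a=cv2.resize(im[155:205,150:230,::-1],None,fx=8,fy=8,interpolation=cv2.INTER_CUBIC)
r=.03
t=np.linspace(0,2*np.pi,60)
for z,R_ in((.092,.03),(.058,.03)):
    pts=np.array([(project("scene",(.5275+R_*np.cos(x),-.352+R_*np.sin(x),z))-[150,155]+.5)*8 for x in t]).astype(np.int32)
    cv2.polylines(a,[pts],True,(0,255,0),1)
cv2.imwrite("pics/s2.png",a)
E
```

```text
top rim n 102 slopes/height [0.0083 0.0063 0.0889] std 0.0029 zmax 0.0949
scene rim n 182 slopes/height [-0.0138 -0.0009  0.0891] std 0.0036 zmax 0.0959
top rim n 65 slopes/height [-0.0304 -0.0324  0.0377] std 0.0027 zmax 0.0443
scene rim n 162 slopes/height [ 0.0102 -0.001   0.037 ] std 0.0037 zmax 0.044
```

View pics/s2.png

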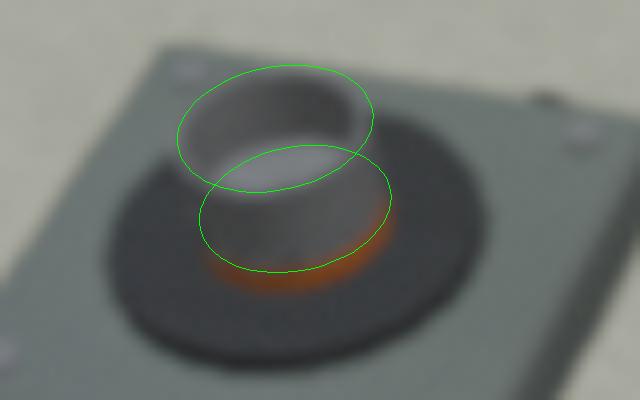

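The drawn outline at (275,130) matches the pan's rim, so the pan is upright and home. Next I'll place the blue sieve.

Run:
```python
from h import *
lower((.527,-.3518),.097); say("end"); letgo(.2)
rim("top",(.527,-.352),.126); rim("scene",(.527,-.352),.126)
pick((.5595,.135),hi=.15,lift=.22)
look("blue_sieve_center")
rim("top",(.527,-.352),.126); rim("scene",(.527,-.352),.126)
```

```text
above t 26.4 [ 0.5272 -0.3519  0.1175] F [-0.7  0.7 -0.5] w 0.0584 g 25.0
contact dz 0.0124 cmd 0.0125 F [ 1.6 -0.9 -1.5] M [0.04 0.03 0.05]
contact dz -0.0000 cmd -0.0010 F [-0.5  0.8  4.5] M [0.36 0.46 0.  ]
contact dz -0.0002 cmd -0.0025 F [-4.1  3.  14.9] M [ 0.79  1.08 -0.01]
end t 30.1 [ 0.5273 -0.352   0.0968] F [-4.8  3.6 14.4] w 0.0587 g 25.0
released t 31.1 [ 0.527  -0.3518  0.0945] F [ 0.4 -0.7 -0.8] w 0.0917 g 0.0
top rim n 45 slopes/height [-0.0383  0.0261  0.1221] std 0.0034 zmax 0.13
scene rim n 199 slopes/height [-0.0015 -0.0095  0.1226] std 0.0037 zmax 0.1307
grip1 t 35.5 [0.5599 0.1351 0.0114] F [ 0.3 -0.1  2.7] w 0.0607 g 6.0
grip2 t 37.8 [0.5595 0.135  0.011 ] F [ 1.   0.3 -0. ] w 0.0585 g 25.0
lifted t 39.0 [0.5586 0.1348 0.2188] F [ 0.5 -0.5 -1.1] w 0.0584 g 25.0
scene [([0.5267, -0.3503, 0.1068], 0.83), ([0.5267, -0.3503, 0.1068], 0.83), ([0.5267, -0.3503, 0.1068], 0.83)]
top [([0.5263, -0.351, 0.1036], 0.57), ([0.5263, -0.351, 0.1036], 0.57), ([0.5263, -0.351, 0.1036], 0.57)]
top rim n 108 slopes/height [0.0022 0.0084 0.1221] std 0.0029 zmax 0.1283
scene rim n 194 slopes/height [ 0.0079 -0.0093  0.1226] std 0.0037 zmax 0.1304
```

```bash
sed -i 's/f\[2\]>5/f[2]>3.5/' h.py
python3 - <<'E'
from h import *
lower((.527,-.3518),.131); say("end"); letgo(.24)
pick((.560,-.0065),hi=.15,lift=.26)
look("yellow_sieve_center")
rim("top",(.527,-.352),.16); rim("scene",(.527,-.352),.16)
E
```

```text
above t 42.8 [ 0.5273 -0.3519  0.1515] F [-0.4  0.3 -1.1] w 0.0587 g 25.0
contact dz -0.0000 cmd -0.0010 F [-0.1  1.2  5.9] M [ 0.35  0.39 -0.  ]
end t 46.3 [ 0.5272 -0.3519  0.131 ] F [-0.5  1.5  4.7] w 0.0583 g 25.0
released t 47.2 [ 0.527  -0.3518  0.13  ] F [ 0.3 -0.5  0.4] w 0.092 g 0.0
grip1 t 51.1 [ 0.5603 -0.0065  0.0113] F [0.2 0.6 2.6] w 0.0607 g 6.0
grip2 t 53.5 [ 0.56   -0.0065  0.011 ] F [-0.3 -0.2  0.2] w 0.0591 g 25.0
lifted t 54.8 [ 0.5593 -0.0064  0.2589] F [ 0.4 -0.4 -1.2] w 0.0593 g 25.0
scene [([0.5275, -0.3535, 0.1406], 0.64), ([0.5275, -0.3535, 0.1406], 0.64), ([0.5275, -0.3535, 0.1406], 0.64)]
top [([0.5278, -0.3511, 0.1428], 0.66), ([0.5278, -0.3511, 0.1428], 0.66), ([0.5278, -0.3511, 0.1428], 0.66)]
top rim n 115 slopes/height [-0.0055  0.0173  0.1567] std 0.0029 zmax 0.1636
scene rim n 219 slopes/height [-0.006   0.0164  0.1568] std 0.0037 zmax 0.1655
```

Run:
```python
from h import *
lower((.527,-.3518),.165); say("end"); letgo(.27)
pick((.6915,-.076),z=.017,hi=.15,lift=.27)
look("red_sieve_center")
rim("top",(.527,-.352),.194); rim("scene",(.527,-.352),.194)
im,_=viewer.read_camera("scene");cv2.imwrite("pics/s3.png",cv2.resize(im[60:280,120:420,::-1],None,fx=2.6,fy=2.6))
```

```text
above t 58.1 [ 0.5272 -0.3519  0.1855] F [-0.1 -0.1 -1.4] w 0.059 g 25.0
contact dz -0.0001 cmd -0.0010 F [-0.3  1.2  6.2] M [ 0.35  0.3  -0.02]
end t 61.6 [ 0.5273 -0.352   0.1649] F [-0.3  1.1  4.8] w 0.0591 g 25.0
released t 62.5 [ 0.527  -0.3518  0.164 ] F [ 0.2  0.2 -0.2] w 0.0916 g 0.0
grip1 t 66.7 [ 0.6915 -0.076   0.0169] F [ 0.4 -0.8 -0.3] w 0.0277 g 6.0
grip2 t 69.9 [ 0.6915 -0.076   0.017 ] F [-0.2 -0.1 -0.3] w 0.0274 g 25.0
lifted t 71.3 [ 0.6909 -0.0758  0.2687] F [ 0.3  0.1 -1.3] w 0.0274 g 25.0
scene [([0.5268, -0.3515, 0.1732], 0.55), ([0.5268, -0.3515, 0.1732], 0.55), ([0.5268, -0.3515, 0.1732], 0.55)]
top [([0.5297, -0.3537, 0.1727], 0.97), ([0.5297, -0.3537, 0.1727], 0.97), ([0.5297, -0.3537, 0.1727], 0.97)]
top rim n 121 slopes/height [-0.0037  0.      0.1908] std 0.003 zmax 0.1962
scene rim n 224 slopes/height [0.0087 0.0041 0.1907] std 0.0037 zmax 0.1987
```

View pics/s3.png

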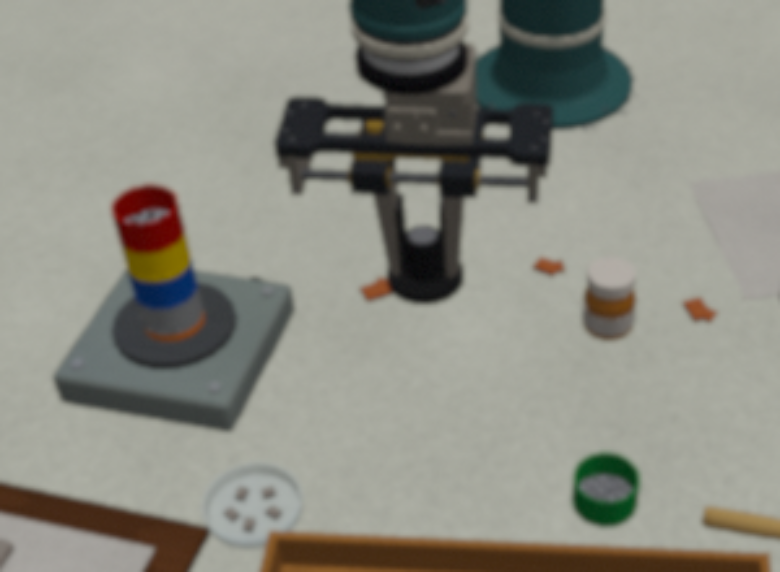

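The tower stands straight, with the red rim at (145,205), and the lid is held upright at (425,270). The green sieve and the jar are untouched. The lid goes on next.

Run:
```python
from h import *
lower((.527,-.3518),.205); say("end"); letgo(.3)
env.movel([.5,-.1,.32],rate=.2); say("away")
look("lid_grip")
im,_=viewer.read_camera("scene");cv2.imwrite("pics/s4.png",cv2.resize(im[60:280,120:420,::-1],None,fx=2.6,fy=2.6))
```

```text
above t 74.2 [ 0.5272 -0.352   0.2255] F [-0.6 -0.3 -0.6] w 0.0275 g 25.0
contact dz 0.0049 cmd 0.0050 F [ 1.6  1.2 -0.7] M [ 0.04  0.09 -0.01]
contact dz -0.0001 cmd -0.0010 F [-0.3  1.2  5.6] M [ 0.33  0.26 -0.01]
end t 77.7 [ 0.5273 -0.3521  0.2049] F [-0.9  0.8  5. ] w 0.0277 g 25.0
released t 79.1 [ 0.527  -0.3518  0.204 ] F [ 0.2  0.1 -1.3] w 0.0921 g 0.0
away t 81.1 [ 0.4998 -0.1009  0.3199] F [-0.4  0.9 -0.1] w 0.092 g 0.0
scene [([0.528, -0.3498, 0.1402], 0.6), ([0.528, -0.3498, 0.1402], 0.6), ([0.528, -0.3498, 0.1402], 0.6)]
top [([0.5298, -0.3494, 0.2286], 0.79), ([0.5298, -0.3494, 0.2286], 0.79), ([0.5298, -0.3494, 0.2286], 0.79)]
```

View pics/s4.png

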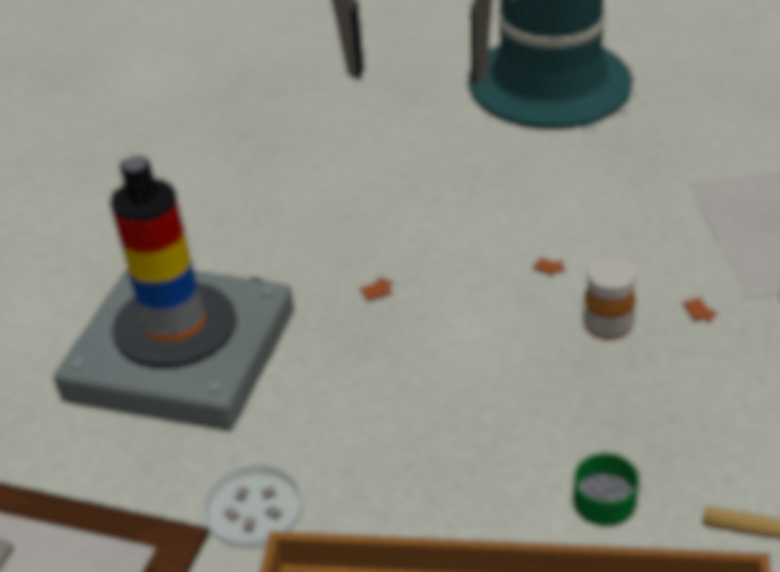

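The tower is complete and straight, with the lid on top at (140,185), and the gripper is clear of everything. I'm handing the job in.

```bash
python3 -c "
from station import workorder
print(workorder.finish_job())"
```

```text
the job is handed in; nothing more can be done
None
```

The job is handed in at about 81 s of the 128 s: pan, blue, yellow and red sieves and lid are stacked in the shaker seat, and the last picture showed the tower straight and the green sieve and jar where they stood; no verdict was returned.

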